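# Close one spice jar and open the next

## Robot

A 6-joint arm with a two-finger parallel gripper is mounted at the origin on the work surface. World frame = base frame: x ahead of the robot, y to its left, z up, the work surface at z = 0. Lengths are in m, angles in rad, forces in N, time in s.
With the tool pointing down it reaches from about 0.3 to 0.875 m from the base axis. Payload 6.4 kg.
Tool frame: the origin (TCP) lies at the very end of the fingers, on their centre line; the grasp point (between the pads) lies 19 mm behind it; z points along the fingers, y is the line along which they close (so a half turn about z gives the same grasp; the last joint's range is limited). The gripper opens to 85 mm and grips with 20 to 120 N. Pads are 22 mm wide; open, the fingers measure 114 mm over their backs; the gripper's body (76 mm by 85 mm) begins 54 mm behind the grasp point. The pads swing forward as they close: fully open they stand 13 mm farther back than shut.
Start: joints at [1.035, 0.181, 1.607, -0, 1.354, -0.206], TCP at [0.186, 0.544, 0.231] pointing down, gripper open.
Joint ranges: [-2.99, 2.99], [-0.89, 2.07], [0.3, 2.58], [-1.14, 4.28], [0, 2.63], [-3.12, 3.12]. Speed limits (rad/s): [2.57, 2.57, 3.01, 3.14, 3.14, 3.14].

## Interface

Orientations are given as a unit quaternion [w, x, y, z].
In Python, from bench import ctrl, camrig gives the robot as it stands (ctrl), with the cameras (camrig).
- The arm moves only by the tool tcp_steps, called after ">>>" as name([rows], argument=value, ...), one row to a line, values as JSON. Schema: {"type":"object","properties":{"motion":{"type":"string"},"only":{"type":"string"},"quiet":{"type":"boolean"},"lines":{"type":"string"}},"required":["motion"],"additionalProperties":false}. motion is a string of 1 to 10 rows, parted by semicolons, with the numbers parted by commas; each row has 7 numbers: dx, dy, dz in a scale on which 1.0 is 0.6 m, then a rotation vector rx, ry, rz in fractions of the full range, 1 being 360 degrees, then the opening from 0.0 (shut) to 1.0 (fully open); each row is the pose to reach, as a shift and turn from the pose commanded when the call began, along the tool's axes at that moment; what a row does not reach only later rows make up. A row lasts 1/8 s, in which the tool goes at most 0.0625 m and 0.188 rad, less where a joint would pass 70% of its speed; a pose out of reach is approached as far as the arm can. The fingers move at their own pace and stop on an object; the grip force is fixed at half the most. Time passes only in rows, so rows that do not move let the fingers close. The tool returns the time, the measured TCP pose, the force, the opening and the grip force at its end. only (a regular expression) keeps the lines of the reply that match it, lines (a string "A,B") keeps lines A to B, and quiet returns only ok. Shift and turn numbers lie between -1 and 1, and a call with a number outside is refused. Input that does not fit is refused with a message, and nothing moves.
- ctrl.get_obs(): the state, without advancing time (a new reading comes with each control period).
- camrig.camera(name): name is "scene" or "top"; returns the picture (480x640x3 uint8, blue, green, red); there is no depth.
- camrig.camera_params(name): a dict with "fovy" (degrees; the focal length in pixels is half the picture's height over the tangent of half this angle, whatever the lens; pixels are square), "cx", "cy" (the principal point, pixels), "view" (4x4, takes a point from world to camera coordinates). Camera axes: x right, y up, looking along -z (the intrinsics and any distortion apply to the point x, -y, -z); pixel columns grow to the right and rows downward; lengths in m; the calibration is good to about 2 mm. A picture is of the moment at which its call begins. camera_params takes no time and is no camera call.
- ctrl.hand_in(): hands the job in; it is judged then, once.
The state is a dict: "time_s": time; "q": joint angles; "dq": joint speeds; "joint_efforts": joint torques, N m; "eef_pos": TCP position; "eef_rot": TCP orientation; "wrist_force": force on the tool from outside, world axes, zero at the start; "torque": the same for the moment, N m; "opening": opening from 0.0 (shut) to 1.0 (fully open); "grasp_force": force on a finger pad.
Only numpy, scipy, OpenCV 4.12 (cv2) and the standard library are available. Lean on these libraries where they do the work, as an engineer would, in place of code of your own. Each camera call takes 0.05 s, during which the arm holds its last target. There are 200 camera calls.

## Task

In the rack of spice jars the yellow one was left open and the red one is wanted next: push the yellow jar's pull-up cap all the way down, and pull the red jar's cap up as far as it goes. Leave the green and the white jar shut.

Things in the scene. Friction and masses are not known exactly. Their poses are not given: they have to be found in the camera images.
- red_top (a point): Centre of the top of the red jar's black cap, which bears a red disc; starts down or within 2 mm of it. Height 0.117 fully down, 0.137 fully up, as for all four. x axis level across the rack, y along the row, z up. Every cap is a ribbed cylinder 40 mm across and 32 mm tall.
- yellow_top (a point): Centre of the top of the yellow jar's black cap, which bears a yellow disc; starts 14 to 20 mm up. Same cap, axes and heights as the red one. Each cap slides straight up and down 20 mm between hard stops, takes about 6 N to move, stays where it is left and cannot come off. A raised cap bares its white neck.
- green_top (a point): Centre of the top of the green jar's black cap, which bears a green disc; starts fully down. Same cap, axes and heights. The four coloured stoneware jars are 56 mm across with shoulders at height 0.084, and stand 75 mm apart in a row, in any order.
- white_top (a point): Centre of the top of the white jar's black cap, which bears a white disc; starts fully down. Same cap, axes and heights. The jars are held fast in a fixed wooden rack, 80 x 310 mm, with rails 40 mm high.

How it is judged:
By the outcome, as a careful person would: the job done as asked, in the order asked, and still so for the second after the job is handed in, with the robot touching nothing.
It also fails if it takes over 38 s, if anything falls off the work surface, if the arm or the gripper's body presses on something with over 40 N, if the wrist force passes 120 N, or if a joint passes its speed limit or range.

## Working session

There is one attempt and no reset: what is moved stays moved. The work goes in short steps, Python scripts to look and compute and a tool call to move; the robot and the scene stay as the last step left them, time stands still between calls to the robot, and variables do not carry over. Pictures are saved under pics/ and viewed, at most 10 in all, crops included, and the job is handed in when it is done.

```bash
ls; mkdir -p pics
```

Run:
```python
from bench import ctrl, camrig
import cv2
for n in("scene","top"):
    p=camrig.camera_params(n);print(n,p)
    cv2.imwrite(f"pics/{n}0.png",camrig.camera(n))
o=ctrl.get_obs();print(o)
```

```text
bench.py
pics
scene {'fovy': 44.82823075287564, 'cx': 318.57676422881343, 'cy': 245.1632576271752, 'view': array([[-0.76366221,  0.64545593, -0.01437566,  0.41199867],
       [-0.43204623, -0.49437015,  0.75427728,  0.1386425 ],
       [ 0.47974585,  0.58222401,  0.6563986 , -1.24214018],
       [ 0.        ,  0.        ,  0.        ,  1.        ]])}
top {'fovy': 52.399679044301756, 'cx': 316.9139750281058, 'cy': 240.4186805874765, 'view': array([[ 0.0158017 , -0.99984818, -0.00734282,  0.03465575],
       [ 0.9984104 ,  0.01538077,  0.05422269, -0.57480235],
       [-0.05410152, -0.00818796,  0.99850187, -0.81956697],
       [ 0.        ,  0.        ,  0.        ,  1.        ]])}
{'time_s': 0.1, 'q': array([ 1.03466784e+00,  1.81464908e-01,  1.60789931e+00, -1.12110977e-07,
        1.35384524e+00, -2.06294070e-01]), 'dq': array([-0.0008053 , -0.0013172 , -0.00086545, -0.00229925, -0.00037182,
       -0.00030204]), 'joint_efforts': array([ 9.11198767e-04, -4.45878911e+01, -3.52235341e+01, -1.60510758e-04,
        4.22164856e-03,  1.02307624e-05]), 'eef_pos': array([0.18595091, 0.54356765, 0.23047951]), 'eef_rot': array([-2.93191585e-04,  1.64170597e-01,  9.86431630e-01, -7.53358522e-04]), 'wrist_force': array([-0.2707076 , -0.40232792,  0.18258553]), 'torque': array([ 0.0001374, -0.0244587,  0.0104601]), 'grasp_force': 0.0, 'opening': 1.0004789892544546}
```

View pics/scene0.png

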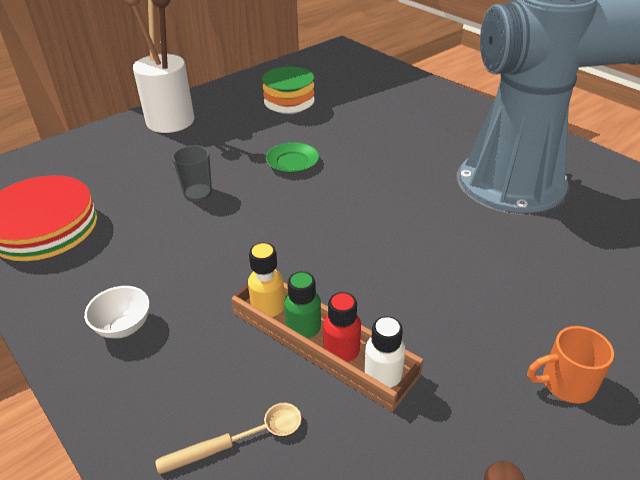

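View pics/top0.png

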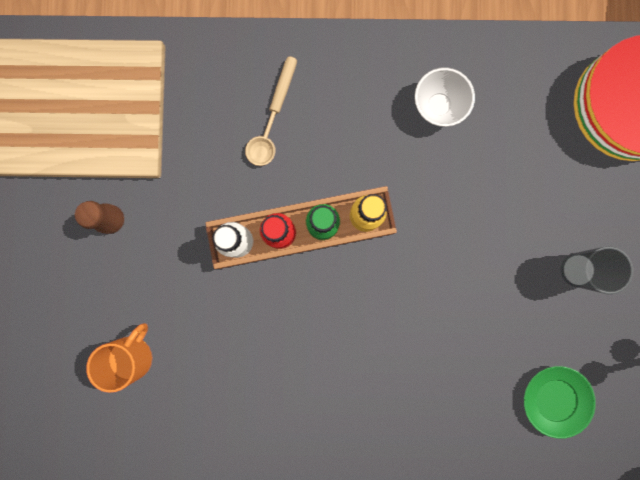

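The scene view shows the row with cap discs at yellow (262,251), green (301,281), red (342,302) and white (387,327). The yellow neck is bared. In the top view the discs are at yellow (372,205), green (322,219), red (276,228) and white (228,238). Next I triangulate the discs.

Create h.py:
```python
from bench import ctrl, camrig
import cv2, numpy as np
from scipy.optimize import least_squares
SEED={"scene":dict(y=(262,251),g=(301,281),r=(342,302),w=(387,327)),"top":dict(y=(372,205),g=(322,219),r=(276,228),w=(228,238))}
def mask(im,c):
    h,s,v=[a.astype(int) for a in cv2.split(cv2.cvtColor(im,cv2.COLOR_BGR2HSV))]
    m={"y":(abs(h-25)<9)&(s>120)&(v>120),"g":(abs(h-63)<17)&(s>100)&(v>60),"r":((h<8)|(h>172))&(s>120)&(v>90),"w":(s<50)&(v>140)}[c]
    return m.astype(np.uint8)
def disc(im,c,seed,R=14):
    m=mask(im,c); n,l,st,ce=cv2.connectedComponentsWithStats(m,connectivity=4)
    i=min((k for k in range(1,n) if st[k,4]>40),key=lambda k:np.hypot(*(ce[k]-seed)))
    return ce[i],st[i]
def ray(n,uv):
    p=camrig.camera_params(n);f=240/np.tan(np.radians(p["fovy"]/2));V=p["view"]
    d=V[:3,:3].T@np.array([(uv[0]-p["cx"])/f,-(uv[1]-p["cy"])/f,-1]);return -V[:3,:3].T@V[:3,3],d/np.linalg.norm(d)
def onplane(n,uv,z):
    o,d=ray(n,uv);return o+d*(z-o[2])/d[2]
def tri(rays):
    A=sum(np.eye(3)-np.outer(d,d) for o,d in rays);b=sum((np.eye(3)-np.outer(d,d))@o for o,d in rays)
    X=np.linalg.solve(A,b);return X,max(np.linalg.norm(np.cross(X-o,d)) for o,d in rays)
```

Run:
```python
from h import *
ims={n:cv2.imread(f"pics/{n}0.png") for n in SEED}
P={}
for c in "ygrw":
    uv={n:disc(ims[n],c,SEED[n][c]) for n in SEED}
    X,e=tri([ray(n,uv[n][0]) for n in SEED]);P[c]=X
    print(c,{n:(uv[n][0].round(1),uv[n][1][2:]) for n in uv},X.round(4),round(e,4),onplane("top",uv["top"][0],.117).round(4),onplane("scene",uv["scene"][0],.117).round(4))
for a,b in("yg","gr","rw"):print(np.linalg.norm((P[a]-P[b])[:2]),np.arctan2(*(P[b]-P[a])[:2]))
```

```text
y {'scene': (array([261.9, 250.2]), array([ 21,  15, 259], dtype=int32)), 'top': (array([372.7, 206.6]), array([ 23,  23, 415], dtype=int32))} [ 0.6181 -0.0381  0.1353] 0.0009 [ 0.6211 -0.0406  0.117 ] [ 0.6064 -0.0552  0.117 ]
g {'scene': (array([300.8, 279.7]), array([ 22,  16, 277], dtype=int32)), 'top': (array([322.6, 217.9]), array([ 22,  21, 366], dtype=int32))} [0.6023 0.0353 0.117 ] 0.0007 [0.6029 0.0348 0.117 ] [0.6018 0.0358 0.117 ]
r {'scene': (array([342.2, 301.2]), array([ 23,  18, 329], dtype=int32)), 'top': (array([273.7, 227.5]), array([ 23,  22, 401], dtype=int32))} [0.5865 0.1086 0.1186] 0.0008 [0.5872 0.1082 0.117 ] [0.5849 0.108  0.117 ]
w {'scene': (array([387.2, 326.3]), array([ 24,  19, 366], dtype=int32)), 'top': (array([225. , 237.3]), array([ 23,  23, 403], dtype=int32))} [0.5707 0.1819 0.1171] 0.0008 [0.5713 0.1814 0.117 ] [0.57   0.1824 0.117 ]
0.07510228730510016 -0.21189732907025471
0.07496030782801308 -0.21172999377722912
0.07503619050346079 -0.21249863996947674
```

The triangulated points agree with what was given: spacing is 75.0 mm, the row is straight, green and white are at 0.117, yellow is at 0.135 (up) and red at 0.1186. Next is a rapid move above yellow, with the tool's y axis turned across the rack and the fingers shutting on the way.

Add to h.py:
```python
from scipy.spatial.transform import Rotation as Ro
Y=np.array([.6181,-.0381]);R=np.array([.5865,.1086]);N=np.array([.9776,.2105,0])
def togo(xy,z):
    o=ctrl.get_obs();q=o["eef_rot"];M=Ro.from_quat([*q[1:],q[0]])
    T=Ro.from_matrix(np.column_stack([np.cross(N,[0,0,-1]),N,[0,0,-1]]))
    d=M.inv().apply(np.array([*xy,z])-o["eef_pos"]);r=(M.inv()*T).as_rotvec()
    print("go",d.round(4),r.round(4),"pos",o["eef_pos"].round(4),"F",o["wrist_force"].round(1),"op",round(o["opening"],2),"t",o["time_s"])
```

```bash
python3 -c "
from h import *
togo(Y,.2)"
```

```text
go [-0.5973 -0.4103  0.0309] [-1.6000e-03  5.0000e-04  1.0289e+00] pos [0.186  0.5436 0.2305] F [-0.3 -0.4  0.2] op 1.0 t 0.1
```

Units first: shifts go in shares of 0.6 m and turns go in shares of 360 degrees. So -0.597 m / 0.6 = -0.995, -0.538 m / 0.6 = -0.8967, 1.029 rad / 6.2832 = 0.1638.

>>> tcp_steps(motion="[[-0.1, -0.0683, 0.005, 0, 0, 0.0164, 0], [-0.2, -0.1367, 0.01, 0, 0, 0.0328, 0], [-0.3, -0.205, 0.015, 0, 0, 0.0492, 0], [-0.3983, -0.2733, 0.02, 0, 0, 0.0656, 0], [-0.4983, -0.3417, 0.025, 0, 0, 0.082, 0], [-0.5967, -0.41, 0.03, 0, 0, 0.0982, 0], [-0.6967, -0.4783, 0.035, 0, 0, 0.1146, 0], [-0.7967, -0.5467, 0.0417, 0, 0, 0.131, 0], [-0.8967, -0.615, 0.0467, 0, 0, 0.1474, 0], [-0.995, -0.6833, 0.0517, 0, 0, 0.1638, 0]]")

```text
refused: motion: the value is not of type 'string' (schema: type "string"). Nothing was moved.
```

Nothing moved. I misread the format; it is rows parted by semicolons, with the numbers parted by commas. Resending.

>>> tcp_steps(motion="-0.1,-0.0683,0.005,0,0,0.0164,0;-0.2,-0.1367,0.01,0,0,0.0328,0;-0.3,-0.205,0.015,0,0,0.0492,0;-0.3983,-0.2733,0.02,0,0,0.0656,0;-0.4983,-0.3417,0.025,0,0,0.082,0;-0.5967,-0.41,0.03,0,0,0.0982,0;-0.6967,-0.4783,0.035,0,0,0.1146,0;-0.7967,-0.5467,0.0417,0,0,0.131,0;-0.8967,-0.615,0.0467,0,0,0.1474,0;-0.995,-0.6833,0.0517,0,0,0.1638,0")

```text
time_s: 1.35
eef_pos: [0.5596, 0.0411, 0.2043]
eef_rot: [-0.0, 0.63, 0.777, -0.0]
wrist_force: [0.8, 0.1, 0.1]
opening: -0.001
grasp_force: 0.0
```

```bash
python3 -c "
from h import *
togo(Y,.16)"
```

```text
go [-0.0896  0.0409  0.0442] [-0.0003 -0.0003 -0.0038] pos [0.5596 0.0411 0.2043] F [0.8 0.1 0.1] op -0.0 t 1.35
```

>>> tcp_steps(motion="0,0,0,0,0,0,0;0,0,0,0,0,0,0;0,0,0,0,0,0,0")

```text
time_s: 1.72
eef_pos: [0.558, 0.0442, 0.2045]
eef_rot: [-0.0, 0.628, 0.779, -0.0]
wrist_force: [-1.0, 0.8, 0.0]
opening: -0.007
grasp_force: 0.0
```

```bash
python3 -c "
from h import *
togo(Y,.15)"
```

```text
go [-0.0932  0.0413  0.0544] [-0.0006 -0.0004  0.0019] pos [0.558  0.0442 0.2045] F [-1.   0.8  0. ] op -0.01 t 1.725
```

Scaled: -0.093 m / 0.6 = -0.155, 0.054 m / 0.6 = 0.09.

>>> tcp_steps(motion="-0.0783,0.035,0.0417,0,0,0,0;-0.155,0.0683,0.075,0,0,0,0;-0.155,0.0683,0.09,0,0,0,0;-0.155,0.0683,0.09,0,0,0,0;-0.155,0.0683,0.09,0,0,0,0")

```text
time_s: 2.35
eef_pos: [0.6183, -0.0377, 0.1515]
eef_rot: [0.0, 0.628, 0.779, 0.0]
wrist_force: [0.3, -0.5, 0.8]
opening: 0.001
grasp_force: 0.0
```

Run:
```python
from h import *
togo(Y,.117)
a,b=camrig.camera("scene"),camrig.camera("top")
cv2.imwrite("pics/a.png",np.hstack([cv2.resize(a[190:390,180:440],None,fx=1.5,fy=1.5),cv2.resize(b[140:340,180:440],None,fx=1.5,fy=1.5)]))
```

```text
go [-0.0003 -0.0003  0.0345] [0.0008 0.0002 0.0019] pos [ 0.6183 -0.0377  0.1515] F [ 0.3 -0.5  0.8] op 0.0 t 2.35
```

View pics/a.png

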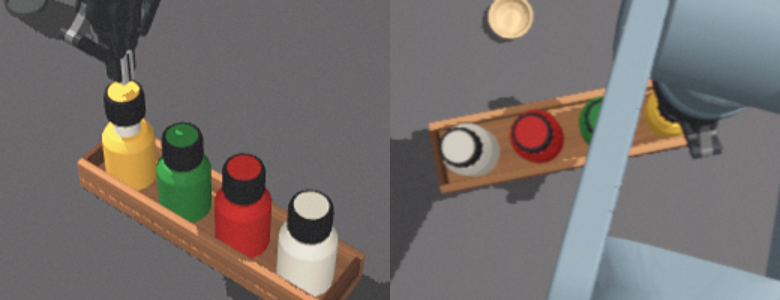

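The crop shows the shut fingers right over the yellow disc, at (124,85), with nothing touching. Next I press down slowly.

Scaled: 0.036 m / 0.6 = 0.06, 0.034 m / 0.6 = 0.0567.

>>> tcp_steps(motion="0,0,0.02,0,0,0,0;0,0,0.0333,0,0,0,0;0,0,0.0433,0,0,0,0;0,0,0.0517,0,0,0,0;0,0,0.0567,0,0,0,0;0,0,0.06,0,0,0,0;0,0,0.06,0,0,0,0")

```text
time_s: 3.32
eef_pos: [0.6188, -0.039, 0.1169]
eef_rot: [0.0, 0.628, 0.778, 0.0]
wrist_force: [-7.0, 2.9, 17.3]
opening: 0.0
grasp_force: 8.8
```

Scaled: 0.0015 m / 0.6 = 0.0025.

>>> tcp_steps(motion="0,0,0.0025,0,0,0,0;0,0,0.0025,0,0,0,0")

```text
time_s: 3.58
eef_pos: [0.619, -0.0389, 0.1168]
eef_rot: [0.0, 0.628, 0.778, 0.0]
wrist_force: [-10.9, 3.1, 25.9]
opening: -0.004
grasp_force: 12.9
```

>>> tcp_steps(motion="0,0,-0.05,0,0,0,0;0,0,-0.125,0,0,0,0;0.0833,0,-0.125,0,0,0,0.6;0.1667,0,-0.125,0,0,0,1;0.25,0,-0.125,0,0,0,1;0.25,0,-0.125,0,0,0,1;0.25,0,-0.125,0,0,0,1")

```text
time_s: 4.45
eef_pos: [0.5868, 0.1071, 0.1876]
eef_rot: [-0.0, 0.628, 0.778, -0.0]
wrist_force: [-0.0, 0.1, 0.1]
opening: 0.994
grasp_force: 0.0
```

Run:
```python
from h import *
togo(R,.087)
a=camrig.camera("scene")
cv2.imwrite("pics/b.png",cv2.resize(a[150:400,180:480],None,fx=2,fy=2))
for c in "yr":
    try:
        uv,s=disc(a,c,SEED["scene"][c]);print(c,uv,s[2:],onplane("scene",uv,.117))
    except Exception as e:print(e)
```

```text
go [1.500e-03 1.000e-04 1.006e-01] [-0.0007  0.0003  0.0006] pos [0.5868 0.1071 0.1876] F [-0.   0.1  0.1] op 0.99 t 4.45
y [262.89803922 259.14117647] [ 21  15 255] [ 0.61739047 -0.03731521  0.117     ]
r [342.17378049 301.2652439 ] [ 23  18 328] [0.58495726 0.10801754 0.117     ]
```

View pics/b.png

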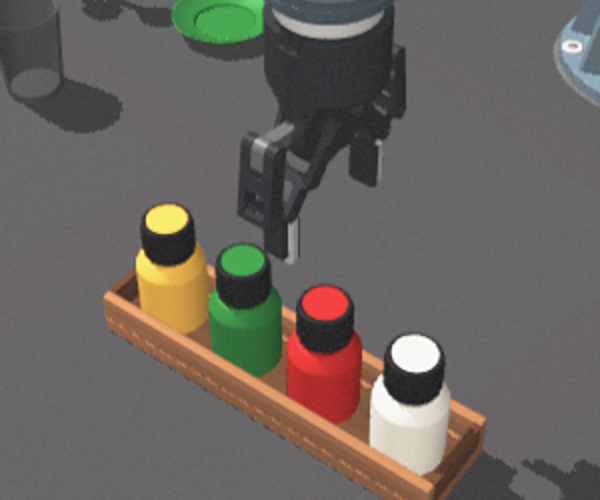

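Yellow is down: its disc is at crop (167,218), which lands on the expected xy at height 0.117. The open gripper hangs over red at (325,302), with the fingers across the rack. Next I descend and grip.

Scaled: 0.1 m / 0.6 = 0.1667, 0.085 m / 0.6 = 0.1417.

>>> tcp_steps(motion="0.0025,0,0.05,0,0,0,1;0.0025,0,0.1,0,0,0,1;0.0025,0,0.1417,0,0,0,1;0.0025,0,0.1667,0,0,0,1;0.0025,0,0.1667,0,0,0,1;0.0025,0,0.1667,0,0,0,0;0.0025,0,0.1667,0,0,0,0;0.0025,0,0.1667,0,0,0,0;0.0025,0,0.1667,0,0,0,0;0.0025,0,0.1667,0,0,0,0")

```text
time_s: 5.75
eef_pos: [0.5864, 0.1086, 0.0889]
eef_rot: [0.0, 0.628, 0.778, -0.0]
wrist_force: [-5.2, -2.2, 5.3]
opening: 0.447
grasp_force: 60.6
```

Run:
```python
from h import *
a=camrig.camera("scene")
cv2.imwrite("pics/c.png",cv2.resize(a[150:400,180:480],None,fx=2,fy=2))
```

```text
(no output)
```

View pics/c.png

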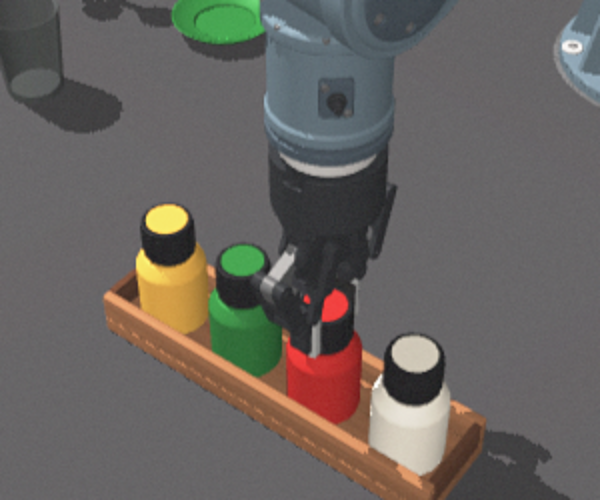

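The fingers grip the red cap at (325,310), with the opening near 40 mm and 60 N on the pads. Next I pull up.

Scaled: -0.019 m / 0.6 = -0.0317, -0.016 m / 0.6 = -0.0267.

>>> tcp_steps(motion="0,0,-0.0067,0,0,0,0;0,0,-0.0133,0,0,0,0;0,0,-0.02,0,0,0,0;0,0,-0.0267,0,0,0,0;0,0,-0.0317,0,0,0,0;0,0,-0.0317,0,0,0,0")

```text
time_s: 6.55
eef_pos: [0.5864, 0.1087, 0.1075]
eef_rot: [-0.0, 0.628, 0.778, -0.0]
wrist_force: [-4.1, -3.3, -1.0]
opening: 0.451
grasp_force: 61.2
```

>>> tcp_steps(motion="0,0,-0.0033,0,0,0,0;0,0,-0.0067,0,0,0,0;0,0,-0.0067,0,0,0,0")

```text
time_s: 6.92
eef_pos: [0.5862, 0.1086, 0.1086]
eef_rot: [-0.0, 0.628, 0.778, -0.0]
wrist_force: [7.4, -3.4, -22.3]
opening: 0.448
grasp_force: 64.4
```

The pull force jumped to 22 N after 19.7 mm of travel, so the cap is at its upper stop. Next I release, rise, clear and check.

Scaled: -0.15 m / 0.6 = -0.25, -0.13 m / 0.6 = -0.2167.

>>> tcp_steps(motion="0,0,0,0,0,0,1;0,0,0,0,0,0,1;0,0,0,0,0,0,1;0,0,0,0,0,0,1;0,0,-0.05,0,0,0,1;0,0,-0.1333,0,0,0,1;0,0,-0.2167,0,0,0,1;0.1,-0.1,-0.2167,0,0,0,1;0.2,-0.2,-0.2167,0,0,0,1;0.25,-0.25,-0.2167,0,0,0,1")

```text
time_s: 8.18
eef_pos: [0.4276, 0.2113, 0.2416]
eef_rot: [0.0, 0.629, 0.778, 0.001]
wrist_force: [-0.3, 1.6, -0.3]
opening: 0.997
grasp_force: 0.0
```

>>> tcp_steps(motion="0.0667,-0.0667,0,0,0,0,1;0.1333,-0.1333,0,0,0,0,1;0.2,-0.1667,0,0,0,0,1;0.2,-0.1667,0,0,0,0,1;0.2,-0.1667,0,0,0,0,1")

```text
time_s: 8.8
eef_pos: [0.3063, 0.3067, 0.2414]
eef_rot: [0.0, 0.628, 0.778, 0.0]
wrist_force: [0.6, -0.1, -0.8]
opening: 1.0
grasp_force: 0.0
```

Run:
```python
from h import *
ims={n:camrig.camera(n) for n in("scene","top")}
for c in "ygrw":
  try:
    uv={n:disc(ims[n],c,SEED[n][c]) for n in SEED}
    X,e=tri([ray(n,uv[n][0]) for n in SEED])
    print(c,{n:(uv[n][0].round(1),uv[n][1][4]) for n in uv},X.round(4),round(e,4))
  except Exception as e:print(c,e)
cv2.imwrite("pics/d.png",cv2.resize(ims["scene"][150:400,180:480],None,fx=2,fy=2))
```

```text
y {'scene': (array([262.9, 259.1]), np.int32(255)), 'top': (array([367.4, 212.9]), np.int32(906))} [ 0.6145 -0.0352  0.1163] 0.0037
g {'scene': (array([300.9, 279.7]), np.int32(276)), 'top': (array([322.6, 217.9]), np.int32(368))} [0.6022 0.0353 0.1169] 0.0008
r {'scene': (array([342.4, 292.1]), np.int32(333)), 'top': (array([272.4, 226.4]), np.int32(423))} [0.5866 0.1088 0.1372] 0.0009
w {'scene': (array([387.3, 326.3]), np.int32(367)), 'top': (array([225. , 237.3]), np.int32(403))} [0.5707 0.1819 0.117 ] 0.0008
```

View pics/d.png

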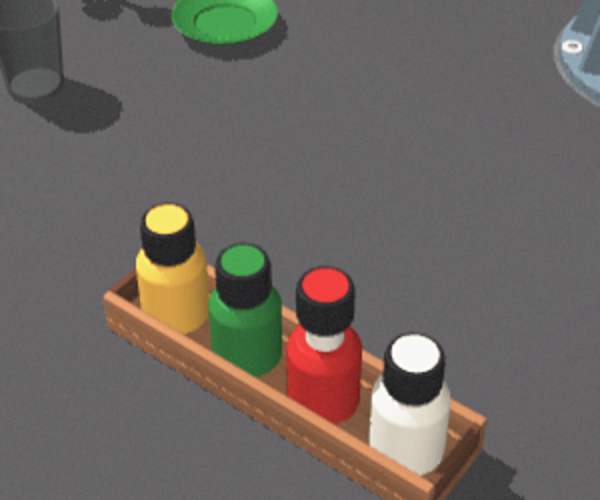

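Red is up at 0.1372 with its white neck bared at (325,340). Yellow is down at (167,218), and green and white are still at 0.117. The arm is clear, so I hand in.

```bash
python3 -c "
from bench import ctrl, camrig
print(ctrl.hand_in())"
```

```text
the job is handed in; nothing more can be done
None
```

The yellow cap is pushed fully down and the red cap is pulled fully up; green and white stayed shut, and I handed the job in at about 9 s with the arm clear (no verdict came back).

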